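# Jack up the washer stand's levelling foot

## Robot

A 7-joint arm with a two-finger parallel gripper is mounted at the origin on the work surface. World frame = base frame: x ahead of the robot, y to its left, z up, the work surface at z = 0. Lengths are in m, angles in rad, forces in N, time in s.
With the tool pointing down it reaches from about 0.4 to 0.85 m from the base axis. Payload 10.4 kg.
Tool frame: the origin (TCP) lies midway between the tips of the shut fingers; the grasp point (between the pads) lies 19 mm behind it; z points along the fingers, y is the line along which they close (so a half turn about z gives the same grasp; the last joint's range is limited). The gripper opens to 87 mm and grips with 3 to 60 N. Pads are 19 mm wide; open, the fingers measure 117 mm over their backs; the gripper's body (75 mm by 190 mm) begins 51 mm behind the grasp point.
Start: joints at [1.246, 0.332, -0.065, 1.46, 0.022, 1.35, -0.088], TCP at [0.186, -0.597, 0.223] pointing down, gripper open.
Joint ranges: [-2.6, 2.6], [-0.5, 2.12], [-1.47, 1.34], [0.16, 2.42], [-1.27, 4.41], [0.06, 2.06], [-2.6, 2.6]. Speed limits (rad/s): [2.22, 2.22, 2.79, 2.79, 3.14, 3.14, 3.14].

## Interface

Orientations are given as a unit quaternion [x, y, z, w].
In Python, from bench import r gives the robot as it stands.
- The arm moves only by the tool arm_command, never from a script. Its arguments are lists of equal length, an entry for each row: "xyz": the shift along the world's x, y, z in m, a list of three; "rot": the turn, a rotation vector about the world's x, y, z in rad, a list of three. In form: {"xyz": [[tx, ty, tz], ...], "rot": [[ax, ay, az], ...]}. A call has 1 to 20 rows; each row is the pose to reach, as a shift and turn from the pose commanded when the call began; what a row does not reach only later rows make up. A row lasts 1/12 s, in which the tool goes at most 41.7 mm and 7.16 degrees, less where a joint would pass 70% of its speed; a pose out of reach is approached as far as the arm can. A call with a gripper value outside its range is refused whole. "grip" is the opening, from 0 (shut) to 1 (fully open), set as the call begins (left out, the last holds). The fingers move at their own pace and stop on an object; "squeeze" is the grip in N (left out, the last holds). Time passes only in rows, so rows that repeat a pose let the fingers close. It gives the time, the measured TCP pose, the force, the opening and the grip force at its end, in the units of the state.
- r.read_state(): the state, without advancing time (a new reading comes with each control period).
- r.camera(name): name is "side" or "top" or "wrist"; returns the picture (384x512x3 uint8, red, green, blue); there is no depth.
- r.camera_model(name): a dict with "fx", "fy", "cx", "cy" (pixels), "T" (4x4, takes a point from camera to world coordinates). Camera axes: x right, y up, looking along -z (the intrinsics and any distortion apply to the point x, -y, -z); pixel columns grow to the right and rows downward; lengths in m; the calibration is good to about 2 mm. The wrist camera is an equidistant fisheye: a pixel r from the principal point sees the ray r / f radians off the axis. A picture is of the moment at which its call begins: read the wrist's pose just before it. camera_model takes no time and is no camera call; for the wrist camera it gives the pose at the moment of the call.
- r.close_job(): hands the job in; it is judged then, once.
Trained networks look in the newest picture that a camera, given by its name, has taken for a name from the list of things; names that differ only in an ending like _2 or _b are one class to them, and where a whole thing is asked for, a point or a joint stands for the part that bears it (a point fixed in the world has none). Each returns a list of dicts, best first, with "conf" (0 to 1); they miss things now and then, are a little off and sometimes report something else, mostly with a low value. They report only what shows in the picture. A call takes as long as a camera call. They do not tell look-alikes from the thing itself.
- r.look_for(label, camera): "at" ([x, y, z] in m, in the coordinates of the camera as it stood for that picture, good to about 4 mm: the middle of the surface that is visible of it).
- r.spot_point(label, camera): "at" ([x, y, z] in m, in the coordinates of the camera as it stood for that picture, good to about 4 mm: a listed point, or the origin of a listed thing).
The state is a dict: "time": time; "joint_positions": joint angles; "joint_vel": joint speeds; "joint_torque": joint torques, N m; "ee_pos": TCP position; "eef_rot": TCP orientation; "ft_force": force on the tool from outside, world axes, zero at the start; "torque": the same for the moment, N m; "width": finger opening in m; "grip_force": force on a finger pad.
Only numpy, scipy, OpenCV 4.12 (cv2) and the standard library are available. Lean on these libraries where they do the work, as an engineer would, in place of code of your own. Each camera call takes 0.05 s, during which the arm holds its last target. There are 200 camera calls.

## Task

The washer's base stand needs propping under its near rail before a leg is changed. Take the loose crank, fit it right down on the square shaft on top of the red screw jack, and wind it clockwise (seen from above) until the jack's rubber pad bears firmly up against the black levelling foot under the rail: you will feel the crank stiffen, so stop there and do not force it. Leave the crank seated on the shaft, let go of it, and leave the other things on the worktop alone.

Things in the scene. Friction and masses are not known exactly. Their poses are not given: they have to be found in the camera images.
- crank: Loose crank, 0.3 to 0.5 kg, standing on its hub. Origin: middle of the hub's open lower end, on its axis; z up, x along the arm. Dark hub 37 mm square, 50 mm tall; square socket 20.6 mm wide, 38 mm deep, open below, sides along x and y. Steel arm 20 mm wide at z 50 to 62 mm, x -34 to +88 mm. Upright black handle at x = 70 mm (crank_handle).
- crank_stub (a point): Middle of the crank's orange stub, on the hub axis above the arm: 30 mm across, 34 mm tall (z 62 to 96 mm over the hub's lower end; this point at 79). Take the crank by it to carry and fit it, the fingers closing across the arm.
- crank_handle (a point): Middle of the crank's upright black handle, 26 mm across and 52 mm long (26 mm up and down from here; this point is 90 mm over the hub's lower end), 70 mm from the hub axis and parallel to it. It spins freely on its pin, so a hand that holds it can go round without turning.
- jack: Red screw jack, fixed to the worktop. Origin under its base plate, on the shaft axis; x points along the lifting toe to the stand. Base plate 120 by 110 mm and 10 mm thick, column 46 mm square to z = 114 mm, steel collar 42 mm across to z = 120 mm.
- shaft_seat (a point): Top of the collar, on the shaft axis, 120 mm above the worktop: the seated crank's hub stands here (the crank's origin at this point).
- shaft: Brass shaft upright on the jack. Origin at its foot (as shaft_seat), z up. 24 mm tall, 18 mm square along its own x and y, then an 11 mm cone to 8 mm across. The socket fits in any of four quarter turns, with about 8 degrees of play. It drags with 0.35 N m (5 N at the crank handle) all the way and holds where left; from the start it turns only clockwise from above, at most 3.7 turns.
- toe: Yellow lifting toe of the jack with a black rubber pad 40 mm across at its end. Origin on the shaft axis, at the height of the pad's top: 46 mm above the worktop at the start. The pad's centre is 95 mm out along x. Each clockwise turn of the shaft lifts it 14 mm.
- pad_top (a point): Centre of the rubber pad's top. Once it bears on the foot the rubber gives 1 mm per 65 N of pad force, and each 65 N adds about 2 N to the 5 N at the crank handle: 35 degrees of crank past first touch is about 85 N. Over 350 N (140 degrees past touch) is forcing it.
- stand: White washer base stand of 40 mm square tube, 450 mm wide, 400 mm deep, 140 mm tall, fixed. Origin on the worktop below the middle of its near rail; x points away from the jack. Under the rail's middle, over the jack's pad, a black levelling foot 46 mm across hangs, screwed out by an unknown amount: its underside is 64 to 86 mm above the worktop, 1.3 to 2.9 turns from the start.
- detergent: White detergent bottle, 240 mm tall, 90 mm across. Bystander: leave it alone. Origin: centre of its underside.
- softener: Blue softener bottle, 190 mm tall, 72 mm across. Bystander: leave it alone. Origin: centre of its underside.
- wrench: Wrench, 180 mm long, lying. Bystander: leave it alone. Origin: centre of its underside.
- screwdriver: Screwdriver, 200 mm long, lying, red handle. Bystander: leave it alone. Origin: centre of its underside.
- peg_jar: Glass jar, 110 mm tall, 80 mm across. Bystander: leave it alone. Origin: centre of its underside.
- soap: Green soap block, 90 x 60 x 30 mm. Bystander: leave it alone. Origin: centre of its underside.
- cap_cup: White plastic cup, 60 mm tall, 70 mm across. Bystander: leave it alone. Origin: centre of its underside.
There are look-alikes about, which are no part of the job. There is more than one size of the crank; the job needs the larger.

How it is judged:
By the outcome, as a careful person would: the job done as asked, in the order asked, and still so for the second after the job is handed in, with the robot touching nothing.
It also fails if it takes over 72 s, if anything falls off the work surface, if the arm or the gripper's body presses on something with over 40 N, if the wrist force passes 120 N, or if a joint passes its speed limit or range.

## Working session

There is one attempt and no reset: what is moved stays moved. The work goes in short steps, Python scripts to look and compute and a tool call to move; the robot and the scene stay as the last step left them, time stands still between calls to the robot, and variables do not carry over. Pictures are saved under pics/ and viewed, at most 10 in all, crops included, and the job is handed in when it is done.

Besides the shell and the picture viewer there is one more tool, called after "Emit:" as name(argument=value, ...) on one line, values as JSON. arm_command: Moves the arm, as the interface text tells. Its arguments: {"type":"object","properties":{"xyz":{"type":"array"},"rot":{"type":"array"},"grip":{"type":"number"},"squeeze":{"type":"number"}},"required":["xyz","rot"]}

```bash
mkdir -p pics; ls; cat > h.py <<'E'
import numpy as np, cv2
from bench import r
from scipy.spatial.transform import Rotation as R
def look(cam, labels, fn='spot_point', save=None, n=3):
    T=np.array(r.camera_model(cam)['T']); im=r.camera(cam)
    if save: cv2.imwrite('pics/'+save,cv2.cvtColor(im,cv2.COLOR_RGB2BGR))
    out={}
    for l in labels:
        out[l]=[(np.round((T@np.r_[d['at'],1])[:3],4).tolist(),round(d['conf'],2)) for d in getattr(r,fn)(l,cam)[:n]]
        print(cam,l,out[l])
    return out
E
python3 - <<'E'
from h import *
s=r.read_state();print({k:np.round(v,3) for k,v in s.items()})
for c in('top','side'):
    look(c,['crank','crank_stub','crank_handle','shaft_seat','pad_top'],save=c+'0.png')
a=cv2.imread('pics/top0.png');b=cv2.imread('pics/side0.png')
E
```

```text
pics
{'time': np.float64(0.0), 'joint_positions': array([ 1.246,  0.333, -0.065,  1.461,  0.022,  1.35 , -0.089]), 'joint_vel': array([-0.001, -0.   , -0.001, -0.001, -0.   , -0.   , -0.   ]), 'joint_torque': array([ 2.0000e-03, -6.2324e+01,  2.6000e-02, -3.8990e+01, -6.1000e-02,
        4.0000e-02,  0.0000e+00]), 'ee_pos': array([ 0.186, -0.596,  0.222]), 'eef_rot': array([ 0.989,  0.15 , -0.   , -0.001]), 'ft_force': array([ 0.197, -0.54 , -0.3  ]), 'torque': array([-0.01 ,  0.043, -0.018]), 'grip_force': np.float64(0.0), 'width': np.float64(0.087)}
top crank [([0.4659, -0.3174, 0.0008], 0.88), ([0.3366, -0.2566, -0.0062], 0.66)]
top crank_stub [([0.4663, -0.3109, 0.0758], 0.66), ([0.3407, -0.2553, 0.0671], 0.62)]
top crank_handle [([0.5162, -0.3659, 0.0899], 0.68), ([0.3613, -0.21, 0.0714], 0.61)]
top shaft_seat [([0.5589, 0.0539, 0.1214], 0.69), ([0.6457, -0.4444, 0.0018], 0.53), ([0.4837, -0.4716, -0.0045], 0.17)]
top pad_top [([0.6508, 0.0578, 0.0487], 0.56)]
side crank [([0.3364, -0.2617, 0.0024], 0.64), ([0.4623, -0.318, 0.0022], 0.57)]
side crank_stub [([0.4666, -0.3201, 0.0777], 0.75), ([0.3362, -0.2582, 0.0628], 0.47)]
side crank_handle [([0.3562, -0.2121, 0.0716], 0.7), ([0.5198, -0.3635, 0.0909], 0.69)]
side shaft_seat [([0.5599, 0.0483, 0.1213], 0.66)]
side pad_top [([0.6531, 0.0518, 0.0489], 0.66), ([0.517, -0.3665, 0.0938], 0.41)]
```

View pics/top0.png

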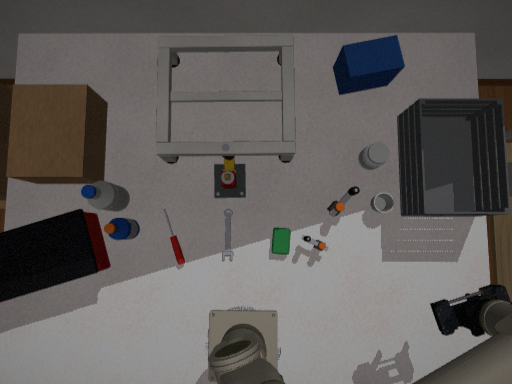

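View pics/side0.png

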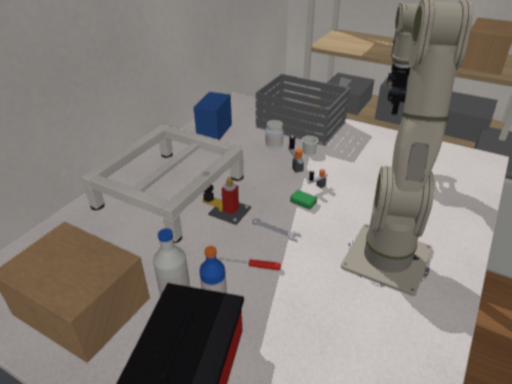

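The top view shows the large crank at about (337,207), its handle at (354,190), and the small one at (320,245). The jack is at (228,178) under the stand's near rail. The side view agrees: large crank at (298,160), jack at (230,200). I'll go above the large crank with the fingers across its arm.

Emit:
arm_command(xyz=[[0.03,0.03,0.03],[0.06,0.06,0.03],[0.085,0.085,0.03],[0.11,0.11,0.03],[0.135,0.135,0.03],[0.16,0.16,0.03],[0.18,0.18,0.03],[0.2,0.2,0.03],[0.22,0.22,0.03],[0.24,0.24,0.03],[0.26,0.26,0.03],[0.28,0.28,0.03],[0.28,0.28,0.03],[0.28,0.28,0.03],[0.28,0.28,0.03],[0.28,0.28,0.03],[0.28,0.28,0.03],[0.28,0.28,0.03]], rot=[[0,0,0.12],[0,0,0.24],[0,0,0.36],[0,0,0.48],[0,0,0.6],[0,0,0.72],[0,0,0.84],[0,0,0.96],[0,0,1.08],[0,0,1.2],[0,0,1.32],[0,0,1.44],[0,0,1.56],[0,0,1.68],[0,0,1.8],[0,0,1.92],[0,0,2.04],[0,0,2.09]], grip=1)

```text
time: 2.1
ee_pos: [0.4658, -0.3168, 0.2526]
eef_rot: [0.363, 0.932, 0.0, 0.0]
ft_force: [-0.3, 0.3, 0.3]
width: 0.0872
grip_force: 0.0
```

```bash
python3 - <<'E'
from h import *
s=r.read_state();print({k:np.round(s[k],3) for k in('time','joint_positions','ee_pos','eef_rot')})
Rm=R.from_quat(s['eef_rot']).as_matrix();print(np.round(Rm,3))
look('wrist',['crank','crank_stub','crank_handle'],save='w1.png')
look('wrist',['crank','crank_stub','crank_handle'])
look('side',['shaft','shaft_seat','jack','toe','pad_top'])
look('top',['shaft','shaft_seat','jack','toe','pad_top','crank','crank_stub','crank_handle'])
E
```

```text
{'time': np.float64(2.1), 'joint_positions': array([ 0.966,  0.223, -0.525,  1.56 ,  0.113,  1.389,  1.26 ]), 'ee_pos': array([ 0.466, -0.317,  0.253]), 'eef_rot': array([0.363, 0.932, 0.   , 0.   ])}
[[-0.737  0.676  0.   ]
 [ 0.676  0.737 -0.   ]
 [-0.     0.    -1.   ]]
wrist crank [([0.3362, -0.2659, 0.002], 0.92), ([0.4653, -0.3204, -0.0027], 0.89)]
wrist crank_stub [([0.3349, -0.2643, 0.0648], 0.9), ([0.4654, -0.3172, 0.0827], 0.7)]
wrist crank_handle [([0.3641, -0.2149, 0.0668], 0.94), ([0.5199, -0.3657, 0.0869], 0.61)]
wrist crank [([0.3374, -0.2629, 0.0012], 0.85), ([0.4646, -0.3214, -0.0002], 0.71)]
wrist crank_stub [([0.4656, -0.3191, 0.0817], 0.91), ([0.3372, -0.2633, 0.0693], 0.57)]
wrist crank_handle [([0.3619, -0.2141, 0.0659], 0.9), ([0.5184, -0.3661, 0.0904], 0.78)]
side shaft [([0.562, 0.0541, 0.1162], 0.53)]
side shaft_seat [([0.5589, 0.0513, 0.1215], 0.67)]
side jack [([0.5584, 0.0511, 0.0026], 0.97)]
side toe [([0.5593, 0.0472, 0.0478], 0.56)]
side pad_top [([0.5606, 0.0503, 0.117], 0.74), ([0.6546, 0.0538, 0.0502], 0.55)]
top shaft [([0.5561, 0.0527, 0.0475], 0.66), ([0.5589, 0.0508, 0.1197], 0.54)]
top shaft_seat [([0.56, 0.0501, 0.1206], 0.6)]
top jack [([0.5595, 0.0485, -0.0009], 0.86)]
top toe [([0.5597, 0.0547, 0.0488], 0.65)]
top pad_top [([0.4617, -0.321, 0.0025], 0.53), ([0.6521, 0.0563, 0.0466], 0.45)]
top crank [([0.4638, -0.3156, -0.0021], 0.76), ([0.333, -0.2602, -0.004], 0.52)]
top crank_stub [([0.3414, -0.2554, 0.0608], 0.75), ([0.4701, -0.3117, 0.0783], 0.65)]
top crank_handle [([0.3595, -0.2062, 0.0696], 0.72), ([0.5189, -0.3671, 0.0889], 0.52), ([0.644, -0.4433, 0.0025], 0.5)]
```

View pics/w1.png

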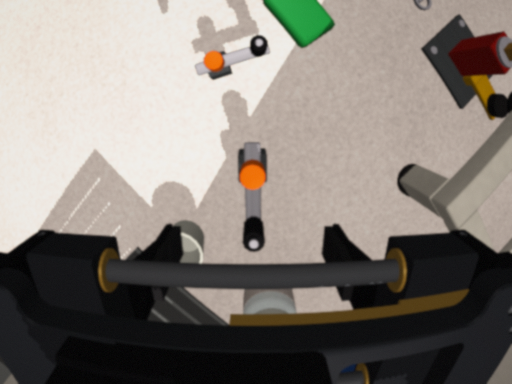

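The wrist view shows the orange stub at (252,175) and the handle at (254,238), so the arm runs square to the finger line. The small crank is off at (213,60). Descending on the stub now.

Emit:
arm_command(xyz=[[0,-0.001,-0.035],[0,-0.001,-0.07],[0,-0.001,-0.105],[0,-0.001,-0.135],[0,-0.001,-0.16],[0,-0.001,-0.18],[0,-0.001,-0.191],[0,-0.001,-0.191]], rot=[[0,0,0.01],[0,0,0.01],[0,0,0.01],[0,0,0.01],[0,0,0.01],[0,0,0.01],[0,0,0.01],[0,0,0.01]])

```text
time: 3.92
ee_pos: [0.4645, -0.317, 0.0593]
eef_rot: [0.362, 0.932, 0.001, -0.002]
ft_force: [-0.3, 0.2, -0.1]
width: 0.0871
grip_force: 0.0
```

Emit:
arm_command(xyz=[[0,0,0],[0,0,0],[0,0,0],[0,0,0],[0,0,0],[0,0,0],[0,0,0],[0,0,0]], rot=[[0,0,0],[0,0,0],[0,0,0],[0,0,0],[0,0,0],[0,0,0],[0,0,0],[0,0,0]], grip=0, squeeze=45)

```text
time: 4.58
ee_pos: [0.4658, -0.3178, 0.0617]
eef_rot: [0.362, 0.932, 0.0, 0.0]
ft_force: [0.3, -1.1, 0.5]
width: 0.0414
grip_force: 0.0
```

Emit:
arm_command(xyz=[[0,0,0],[0,0,0],[0,0,0],[0,0,0],[0,0,0.01],[0,0,0.03],[0,0,0.06],[0,0,0.09]], rot=[[0,0,0],[0,0,0],[0,0,0],[0,0,0],[0,0,0],[0,0,0],[0,0,0],[0,0,0]])

```text
time: 5.25
ee_pos: [0.4648, -0.3172, 0.1522]
eef_rot: [0.361, 0.932, 0.0, -0.001]
ft_force: [0.2, -1.0, -3.2]
width: 0.0291
grip_force: 45.0
```

Emit:
arm_command(xyz=[[0.005,0.01,0.03],[0.015,0.03,0.06],[0.025,0.06,0.09],[0.035,0.09,0.118],[0.045,0.12,0.118],[0.06,0.15,0.118],[0.075,0.18,0.118],[0.085,0.21,0.118],[0.09,0.23,0.118],[0.095,0.24,0.118],[0.095,0.247,0.118],[0.095,0.247,0.118]], rot=[[0,0,-0.06],[0,0,-0.14],[0,0,-0.22],[0,0,-0.3],[0,0,-0.38],[0,0,-0.47],[0,0,-0.56],[0,0,-0.65],[0,0,-0.73],[0,0,-0.79],[0,0,-0.83],[0,0,-0.83]])

```text
time: 6.25
ee_pos: [0.5605, -0.0684, 0.2697]
eef_rot: [0.706, 0.708, 0.0, -0.001]
ft_force: [0.0, -0.2, -4.3]
width: 0.029
grip_force: 45.0
```

```bash
python3 - <<'E'
from h import *
s=r.read_state();print({k:np.round(s[k],4) for k in('time','joint_positions','ee_pos','eef_rot','ft_force','torque')})
Rm=R.from_quat(s['eef_rot']).as_matrix();print(np.round(Rm,3))
m=r.camera_model('wrist');T=np.array(m['T']);print(np.round(T,3),m['fx'],m['cx'],m['cy'])
o=look('wrist',['crank','crank_stub','crank_handle','shaft','shaft_seat','jack','pad_top'],save='w2.png')
look('wrist',['crank','crank_stub','crank_handle','shaft','shaft_seat','jack','pad_top'])
im=cv2.imread('pics/w2.png')
p=np.linalg.inv(T)@np.array([.5595,.051,.15,1]);v=np.array([p[0],-p[1],-p[2]])
th=np.arctan2(np.hypot(v[0],v[1]),v[2]);u=v[:2]/np.hypot(v[0],v[1])*th*m['fx']+[m['cx'],m['cy']];print(u)
x,y=[int(np.clip(u[i],50,[512,384][i]-50)) for i in(0,1)]
c=cv2.resize(im[y-50:y+50,x-50:x+50],(600,600),interpolation=cv2.INTER_CUBIC)
cv2.imwrite('pics/w2c.png',c);print(x-50,y-50)
E
```

```text
{'time': np.float64(6.25), 'joint_positions': array([ 0.5585,  0.2314, -0.6096,  1.5249,  0.1322,  1.4278, -0.0551]), 'ee_pos': array([ 0.5605, -0.0684,  0.2697]), 'eef_rot': array([ 7.063e-01,  7.080e-01,  0.000e+00, -5.000e-04]), 'ft_force': array([ 0.0304, -0.245 , -4.3471]), 'torque': array([ 0.0212, -0.0575,  0.0613])}
[[-0.002  1.    -0.001]
 [ 1.     0.002  0.001]
 [ 0.001 -0.001 -1.   ]]
[[ 1.    -0.003  0.     0.561]
 [ 0.003  0.957  0.292  0.01 ]
 [-0.001 -0.292  0.957  0.432]
 [ 0.     0.     0.     1.   ]] 297.3186396354542 252.0424538277605 192.1000118139774
wrist crank [([0.5624, -0.0721, 0.2076], 0.8)]
wrist crank_stub [([0.5583, -0.0697, 0.2902], 0.8)]
wrist crank_handle [([0.6517, 0.0536, 0.048], 0.56)]
wrist shaft [([0.5575, 0.0508, 0.1171], 0.6)]
wrist shaft_seat [([0.5567, 0.0462, 0.1217], 0.68)]
wrist jack [([0.5568, 0.0502, 0.001], 0.94)]
wrist pad_top [([0.6512, 0.0506, 0.0473], 0.57)]
wrist crank [([0.562, -0.0743, 0.2057], 0.61)]
wrist crank_stub [([0.5592, -0.0742, 0.2901], 0.64)]
wrist crank_handle []
wrist shaft [([0.5573, 0.0493, 0.1175], 0.67)]
wrist shaft_seat [([0.5546, 0.0455, 0.1201], 0.73)]
wrist jack [([0.5587, 0.0509, 0.1207], 0.64), ([0.5556, 0.0478, 0.0016], 0.57)]
wrist pad_top [([0.5574, 0.0421, 0.1197], 0.74), ([0.6512, 0.0493, 0.0479], 0.72)]
[251.09368827  61.29600062]
201 11
```

View pics/w2.png

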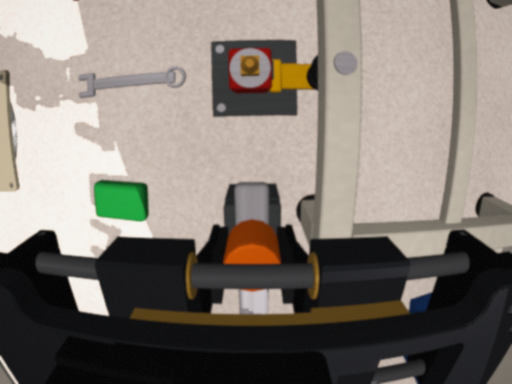

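View pics/w2c.png

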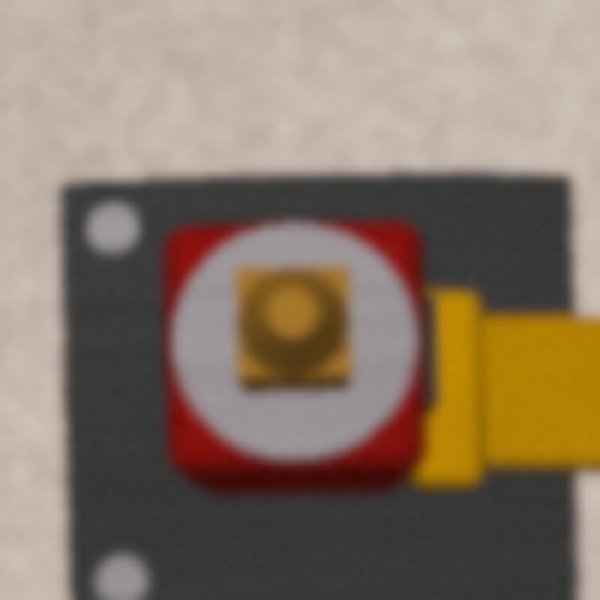

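The wrist view shows the crank held with its arm vertical in the picture (hub at about (250,205)). The brass shaft is at (250,65) with its sides parallel to the picture axes, so its yaw is about 0. I'll compute the shaft centre and check the crank's place in the hand from the same picture.

```bash
cat >> h.py <<'E'
def proj(T,m,P):
    p=(np.linalg.inv(T)@np.c_[np.atleast_2d(P),np.ones(len(np.atleast_2d(P)))].T).T
    v=p[:,:3]*[1,-1,-1];h=np.hypot(v[:,0],v[:,1])
    return v[:,:2]/h[:,None]*(np.arctan2(h,v[:,2])*m['fx'])[:,None]+[m['cx'],m['cy']]
def ray(T,m,uv,z):
    d=(np.array(uv)-[m['cx'],m['cy']])/m['fx'];t=np.hypot(*d)
    v=np.r_[d/t*np.sin(t),np.cos(t)]*[1,-1,-1];w=T[:3,:3]@v
    return T[:3,3]+w*(z-T[2,3])/w[2]
E
python3 - <<'E'
from h import *
m=r.camera_model('wrist');T=np.array(m['T'])
for uv,z in(((249.8,63.6),.155),((250.1,65.4),.144),((250.2,67.8),.12)): print(np.round(ray(T,m,uv,z),4))
c=np.array([.5605,-.0684,.208])
# crank x -> world -y ; crank y -> world +x
W=lambda a,b,h:c+[b,-a,h]
P=[W(-34,-10,62),W(-34,10,62),W(-18.5,-18.5,50),W(-18.5,18.5,50),W(-18.5,-18.5,0),W(-18.5,18.5,0)] if 0 else [c+np.array([b,-a,h])/1e3 for a,b,h in((-34,-10,62),(-34,10,62),(-18.5,-18.5,50),(-18.5,18.5,50),(-18.5,-18.5,0),(-18.5,18.5,0),(-15,0,96),(0,-15,96),(0,15,96))]
uv=proj(T,m,P);print(np.round(uv,1))
im=cv2.imread('pics/w2.png');x0,y0,s=200,170,6
o=cv2.resize(im[y0:y0+100,x0:x0+100],None,fx=s,fy=s,interpolation=cv2.INTER_CUBIC)
for u in uv: cv2.drawMarker(o,tuple(int(t) for t in ((u-[x0,y0])*s+s/2)),(0,255,0),cv2.MARKER_CROSS,14,1)
cv2.imwrite('pics/w2d.png',o)
E
```

```text
[0.5589 0.0456 0.155 ]
[0.5591 0.0453 0.144 ]
[0.559  0.0459 0.12  ]
[[233.3 179.9]
 [268.9 179.9]
 [221.2 199.2]
 [281.1 199.3]
 [227.6 179. ]
 [275.1 179.1]
 [250.9 236.8]
 [220.7 263.6]
 [281.  263.7]]
```

View pics/w2d.png

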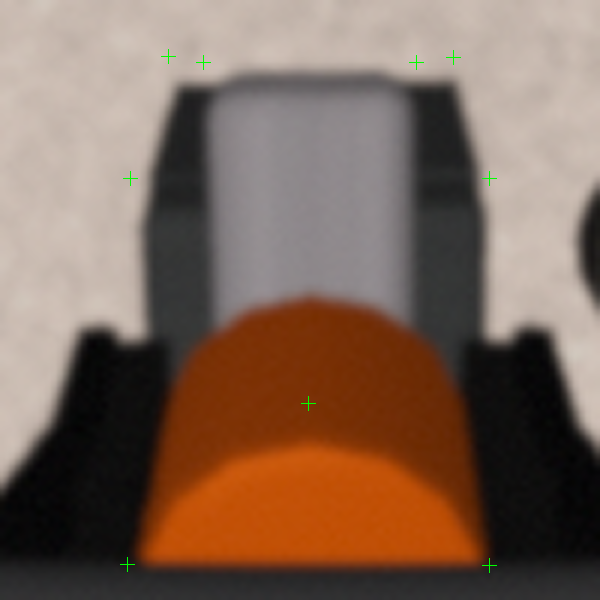

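The overlay puts the hub about 4 px further down the picture than predicted. Part of that is arm settling between the picture and the pose reading. I'll move above the shaft, settle, and re-measure.

Emit:
arm_command(xyz=[[-0.001,0.03,0],[-0.0015,0.06,-0.005],[-0.0015,0.09,-0.015],[-0.0015,0.11,-0.025],[-0.0015,0.1205,-0.03],[-0.0015,0.1205,-0.03],[-0.0015,0.1205,-0.03],[-0.0015,0.1205,-0.03],[-0.0015,0.1205,-0.03]], rot=[[0,0,0],[0,0,0],[0,0,0],[0,0,0],[0,0,0],[0,0,0],[0,0,0],[0,0,0],[0,0,0]])

```text
time: 7.8
ee_pos: [0.5598, 0.0479, 0.24]
eef_rot: [0.708, 0.707, 0.0, 0.0]
ft_force: [-0.7, -0.7, -3.7]
width: 0.0291
grip_force: 45.0
```

```bash
python3 - <<'E'
from h import *
s=r.read_state();print({k:np.round(s[k],4) for k in('time','ee_pos','eef_rot','ft_force')})
for i in range(2):
  look('side',['crank','crank_stub','crank_handle','shaft_seat','shaft'],save='s3.png')
  look('top',['crank','crank_stub','crank_handle','jack'])
m=r.camera_model('side');T=np.array(m['T'])
print(np.round(T[:3,3],3))
p=(np.linalg.inv(T)@np.array([.559,.05,.17,1]))[:3]*[1,-1,-1]
u=p[:2]/p[2]*[m['fx'],m['fy']]+[m['cx'],m['cy']];print(u)
x,y=int(u[0])-40,int(u[1])-40
cv2.imwrite('pics/s3c.png',cv2.resize(cv2.imread('pics/s3.png')[y:y+80,x:x+80],None,fx=7,fy=7,interpolation=cv2.INTER_CUBIC))
print(np.round(r.read_state()['ee_pos'],4))
E
```

```text
{'time': np.float64(7.8), 'ee_pos': array([0.5598, 0.0479, 0.24  ]), 'eef_rot': array([7.076e-01, 7.066e-01, 1.000e-04, 5.000e-04]), 'ft_force': array([-0.6702, -0.7096, -3.6869])}
side crank [([0.3404, -0.2588, -0.0023], 0.81), ([0.4974, 0.4521, 0.0005], 0.19)]
side crank_stub [([0.5588, 0.0485, 0.2572], 0.75), ([0.3348, -0.2594, 0.0644], 0.73)]
side crank_handle [([0.5602, 0.0466, 0.2562], 0.6), ([0.5602, -0.0249, 0.2678], 0.58), ([0.3542, -0.2113, 0.074], 0.57)]
side shaft_seat [([0.5616, 0.0527, 0.1214], 0.92), ([0.6435, -0.4451, 0.0007], 0.75)]
side shaft [([0.5614, 0.0526, 0.1182], 0.59)]
top crank [([0.353, -0.1278, -0.0035], 0.6), ([0.3356, -0.2594, -0.003], 0.47), ([0.4814, -0.4722, -0.0006], 0.23)]
top crank_stub [([0.3414, -0.2592, 0.0627], 0.66), ([0.5615, -0.0243, 0.2663], 0.37)]
top crank_handle [([0.5606, -0.0247, 0.2671], 0.55), ([0.3596, -0.2064, 0.0699], 0.43)]
top jack []
side crank [([0.561, 0.0493, 0.1795], 0.9), ([0.3382, -0.264, 0.0036], 0.77)]
side crank_stub [([0.3349, -0.2595, 0.0644], 0.81), ([0.5608, 0.0484, 0.2558], 0.77)]
side crank_handle [([0.3564, -0.21, 0.071], 0.63)]
side shaft_seat [([0.559, 0.0497, 0.1201], 0.87), ([0.5605, 0.0469, 0.259], 0.48)]
side shaft [([0.5622, 0.0545, 0.1142], 0.44)]
top crank [([0.3354, -0.2618, -0.005], 0.69)]
top crank_stub [([0.338, -0.2596, 0.0658], 0.61), ([0.3541, -0.1283, 0.0001], 0.53)]
top crank_handle [([0.3581, -0.2083, 0.0729], 0.5), ([0.5595, -0.0226, 0.2669], 0.41)]
top jack [([0.6453, -0.4434, 0.0006], 0.16)]
[-0.133  1.061  1.004]
[228.59694409 173.22489974]
[0.5593 0.0497 0.2396]
```

View pics/s3c.png

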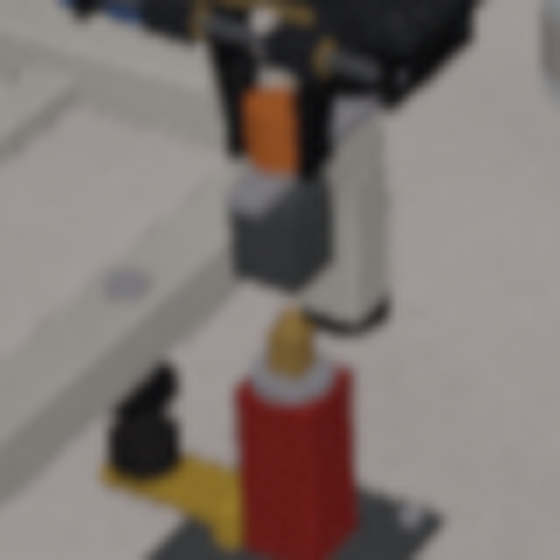

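The side view shows the hub (about (281,230) in the crop) almost plumb above the brass shaft (292,340) once the camera's lean is allowed for. Detections agree within about 1 mm. I'll lower carefully and watch the force.

Emit:
arm_command(xyz=[[0,0.0005,-0.008],[0,0.0005,-0.016],[0,0.0005,-0.022],[0,0.0005,-0.026],[0,0.0005,-0.03],[0,0.0005,-0.032],[0,0.0005,-0.032],[0,0.0005,-0.032]], rot=[[0,0,0],[0,0,0],[0,0,0],[0,0,0],[0,0,0],[0,0,0],[0,0,0],[0,0,0]])

```text
time: 9.57
ee_pos: [0.5594, 0.0503, 0.2077]
eef_rot: [0.707, 0.707, 0.0, 0.0]
ft_force: [-0.9, -0.0, -4.1]
width: 0.0291
grip_force: 45.0
```

Emit:
arm_command(xyz=[[0,0,-0.003],[0,0,-0.006],[0,0,-0.008],[0,0,-0.01],[0,0,-0.01],[0,0,-0.01]], rot=[[0,0,0],[0,0,0],[0,0,0],[0,0,0],[0,0,0],[0,0,0]])

```text
time: 10.07
ee_pos: [0.5589, 0.0502, 0.197]
eef_rot: [0.707, 0.707, -0.0, -0.0]
ft_force: [-2.5, 0.5, -5.2]
width: 0.0292
grip_force: 45.0
```

Emit:
arm_command(xyz=[[0,0,-0.003],[0,0,-0.006],[0,0,-0.009],[0,0,-0.012],[0,0,-0.014],[0,0,-0.016],[0,0,-0.016]], rot=[[0,0,0],[0,0,0],[0,0,0],[0,0,0],[0,0,0],[0,0,0],[0,0,0]])

```text
time: 10.65
ee_pos: [0.5591, 0.0504, 0.1815]
eef_rot: [0.707, 0.708, -0.0, -0.0]
ft_force: [-5.7, 0.6, -0.1]
width: 0.0292
grip_force: 45.0
```

Emit:
arm_command(xyz=[[-0.0005,0,-0.001],[-0.0005,0,-0.002],[-0.0005,0,-0.002]], rot=[[0,0,0],[0,0,0],[0,0,0]])

```text
time: 10.9
ee_pos: [0.5592, 0.0504, 0.1814]
eef_rot: [0.707, 0.707, 0.0, 0.001]
ft_force: [-9.8, -0.9, 14.5]
width: 0.0291
grip_force: 45.0
```

Seated: z stopped at 0.1814 and the force rose to 14 N. I'll open, rise slightly and slide straddling along the arm to the handle.

Emit:
arm_command(xyz=[[0,0,0.001],[0,0,0.002],[0,0,0.002],[0,0,0.002],[0,0,0.004],[0,-0.005,0.008],[0,-0.02,0.011],[0,-0.035,0.011],[0,-0.05,0.011],[0,-0.062,0.011],[0,-0.07,0.011],[0,-0.07,0.011],[0,-0.07,0.011]], rot=[[0,0,0],[0,0,0],[0,0,0],[0,0,0],[0,0,0],[0,0,0],[0,0,0],[0,0,0],[0,0,0],[0,0,0],[0,0,0],[0,0,0],[0,0,0]], grip=0.9)

```text
time: 11.98
ee_pos: [0.5588, -0.0197, 0.1906]
eef_rot: [0.707, 0.707, 0.0, -0.0]
ft_force: [-0.4, 0.2, 0.4]
width: 0.078
grip_force: 0.0
```

```bash
python3 - <<'E'
from h import *
s=r.read_state();print({k:np.round(s[k],4) for k in('time','joint_positions','ee_pos','ft_force')})
look('side',['crank','crank_handle','crank_stub'],save='s4.png')
look('wrist',['crank_stub','crank_handle','crank'],save='w4.png')
print(np.round(r.read_state()['ee_pos'],4))
E
```

```text
{'time': np.float64(11.9833), 'joint_positions': array([ 0.4989,  0.2696, -0.6383,  1.6554,  0.1665,  1.2716, -0.1708]), 'ee_pos': array([ 0.5588, -0.0197,  0.1906]), 'ft_force': array([-0.3526,  0.2011,  0.3514])}
side crank [([0.5579, 0.0495, 0.1182], 0.96), ([0.3379, -0.259, 0.0014], 0.65)]
side crank_handle [([0.5618, -0.0191, 0.214], 0.57), ([0.3564, -0.2105, 0.0756], 0.47)]
side crank_stub [([0.3352, -0.261, 0.0644], 0.81), ([0.5579, 0.0467, 0.1969], 0.6)]
wrist crank_stub [([0.559, 0.0489, 0.1991], 0.76), ([0.5605, 0.0471, 0.1199], 0.58)]
wrist crank_handle [([0.5584, -0.0188, 0.2081], 0.76)]
wrist crank [([0.5592, 0.0472, 0.1221], 0.62)]
[ 0.5588 -0.0194  0.1906]
```

View pics/w4.png

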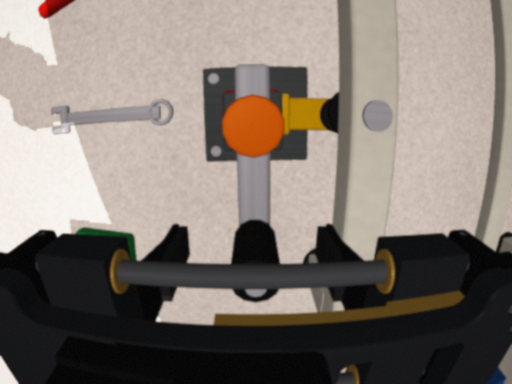

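The wrist view shows the crank sitting on the jack: stub at (253,125), arm vertical in the picture, handle at (256,250) between the open fingers. I'll close lightly on the handle.

Emit:
arm_command(xyz=[[0,0,0],[0,0,0],[0,0,0],[0,0,0],[0,0,0],[0,0,0],[0,0,0],[0,0,0],[0,0,0],[0,0,0]], rot=[[0,0,0],[0,0,0],[0,0,0],[0,0,0],[0,0,0],[0,0,0],[0,0,0],[0,0,0],[0,0,0],[0,0,0]], grip=0, squeeze=25)

```text
time: 13.22
ee_pos: [0.5589, -0.0198, 0.1906]
eef_rot: [0.707, 0.707, 0.0, 0.0]
ft_force: [0.7, 0.2, 0.2]
width: 0.0256
grip_force: 25.0
```

Emit:
arm_command(xyz=[[-0.011,0.0009,0],[-0.0216,0.0034,0],[-0.0318,0.0076,0],[-0.0411,0.0134,0],[-0.0495,0.0205,0],[-0.0566,0.0289,0],[-0.0624,0.0382,0],[-0.0666,0.0484,0],[-0.0691,0.059,0],[-0.07,0.07,0]], rot=[[0,0,0],[0,0,0],[0,0,0],[0,0,0],[0,0,0],[0,0,0],[0,0,0],[0,0,0],[0,0,0],[0,0,0]])

```text
time: 14.05
ee_pos: [0.4878, 0.0481, 0.1907]
eef_rot: [0.708, 0.707, -0.002, 0.001]
ft_force: [-4.2, -7.2, 4.4]
width: 0.0253
grip_force: 25.0
```

Emit:
arm_command(xyz=[[0.0009,0.011,0],[0.0034,0.0216,0],[0.0076,0.0318,0],[0.0134,0.0411,0],[0.0205,0.0495,0],[0.0289,0.0566,0],[0.0382,0.0624,0],[0.0484,0.0666,0],[0.059,0.0691,0],[0.07,0.07,0],[0.081,0.0691,0],[0.0916,0.0666,0],[0.1018,0.0624,0],[0.1111,0.0566,0],[0.1195,0.0495,0],[0.1266,0.0411,0],[0.1324,0.0318,0],[0.1366,0.0216,0],[0.1391,0.011,0],[0.14,0,0]], rot=[[0,0,0],[0,0,0],[0,0,0],[0,0,0],[0,0,0],[0,0,0],[0,0,0],[0,0,0],[0,0,0],[0,0,0],[0,0,0],[0,0,0],[0,0,0],[0,0,0],[0,0,0],[0,0,0],[0,0,0],[0,0,0],[0,0,0],[0,0,0]])

```text
time: 15.72
ee_pos: [0.628, 0.0528, 0.1905]
eef_rot: [0.706, 0.708, 0.001, -0.002]
ft_force: [-4.0, 6.7, 1.6]
width: 0.0255
grip_force: 25.0
```

Emit:
arm_command(xyz=[[-0.0009,-0.011,0],[-0.0034,-0.0216,0],[-0.0076,-0.0318,0],[-0.0134,-0.0411,0],[-0.0205,-0.0495,0],[-0.0289,-0.0566,0],[-0.0382,-0.0624,0],[-0.0484,-0.0666,0],[-0.059,-0.0691,0],[-0.07,-0.07,0]], rot=[[0,0,0],[0,0,0],[0,0,0],[0,0,0],[0,0,0],[0,0,0],[0,0,0],[0,0,0],[0,0,0],[0,0,0]])

```text
time: 16.55
ee_pos: [0.5598, -0.0199, 0.1909]
eef_rot: [0.707, 0.707, 0.001, 0.001]
ft_force: [6.0, 1.3, -3.4]
width: 0.0255
grip_force: 25.0
```

```bash
python3 - <<'E'
from h import *
s=r.read_state();print({k:np.round(s[k],4) for k in('time','joint_positions','ee_pos','ft_force')})
look('side',['crank','crank_handle','crank_stub','pad_top','toe'],save='s5.png')
look('side',['pad_top','toe'])
look('top',['pad_top','toe'])
m=r.camera_model('side');T=np.array(m['T'])
def pj(P):
    p=(np.linalg.inv(T)@np.r_[P,1])[:3]*[1,-1,-1]
    return p[:2]/p[2]*[m['fx'],m['fy']]+[m['cx'],m['cy']]
for z in(.046,.06,.066,.076,.086): print(z,np.round(pj([.654,.052,z]),1))
u=pj([.62,.05,.09]).astype(int);x,y=u[0]-50,u[1]-50;print(x,y)
cv2.imwrite('pics/s5c.png',np.hstack([cv2.resize(cv2.imread('pics/'+f)[y:y+100,x:x+60],None,fx=6,fy=6,interpolation=cv2.INTER_CUBIC) for f in('side0.png','s5.png')]))
E
```

```text
{'time': np.float64(16.55), 'joint_positions': array([ 0.5343,  0.277 , -0.681 ,  1.6539,  0.181 ,  1.2714, -0.1804]), 'ee_pos': array([ 0.5598, -0.0199,  0.1909]), 'ft_force': array([ 5.9781,  1.2995, -3.3616])}
side crank [([0.5583, 0.0487, 0.1203], 0.77), ([0.3395, -0.2617, 0.0018], 0.68)]
side crank_handle [([0.5625, -0.0201, 0.2096], 0.94), ([0.3581, -0.2138, 0.0733], 0.5)]
side crank_stub [([0.3388, -0.2578, 0.0648], 0.75), ([0.5566, 0.0497, 0.1231], 0.32)]
side pad_top [([0.6537, 0.0535, 0.061], 0.69)]
side toe [([0.5599, 0.0513, 0.062], 0.48), ([0.6421, -0.4443, -0.0014], 0.39)]
side pad_top [([0.6543, 0.0523, 0.062], 0.7)]
side toe [([0.5631, 0.0542, 0.0053], 0.61), ([0.5598, 0.047, 0.0618], 0.45)]
top pad_top []
top toe []
0.046 [207.9 194.3]
0.06 [207.7 191.2]
0.066 [207.5 189.9]
0.076 [207.3 187.7]
0.086 [207.2 185.4]
165 136
```

View pics/s5c.png

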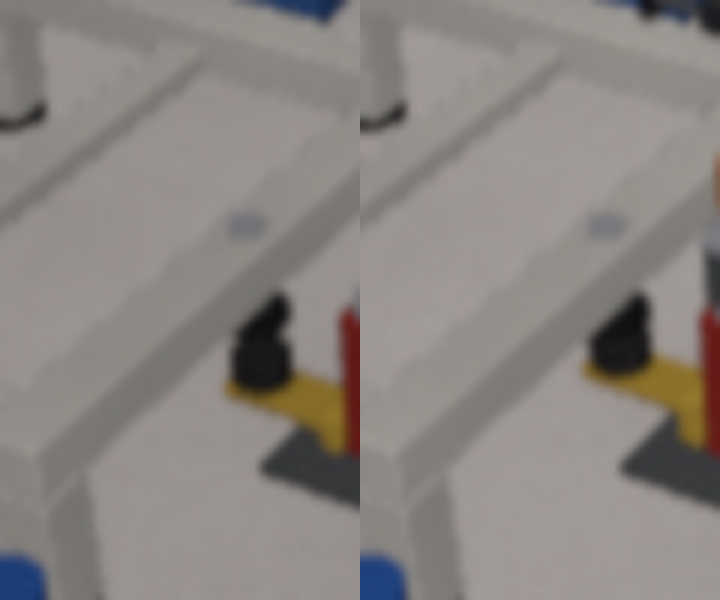

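The pad has risen to about 61 mm as expected (one turn), and the crank is still seated at z≈0.12. In the crop the black foot (about (265,320) left, (620,310) right) hangs low, so contact should come soon. I'll go another quarter turn, then take small steps.

Emit:
arm_command(xyz=[[-0.0085,0.0005,0],[-0.017,0.0021,0],[-0.0253,0.0047,0],[-0.0332,0.0084,0],[-0.0407,0.013,0],[-0.0475,0.0186,0],[-0.0537,0.0251,0],[-0.059,0.0323,0],[-0.0634,0.0403,0],[-0.0667,0.0486,0],[-0.0688,0.0571,0],[-0.07,0.07,0]], rot=[[0,0,0],[0,0,0],[0,0,0],[0,0,0],[0,0,0],[0,0,0],[0,0,0],[0,0,0],[0,0,0],[0,0,0],[0,0,0],[0,0,0]])

```text
time: 18.15
ee_pos: [0.4878, 0.0475, 0.1906]
eef_rot: [0.708, 0.706, -0.002, 0.001]
ft_force: [-3.8, -9.0, 5.0]
width: 0.0253
grip_force: 25.0
```

Emit:
arm_command(xyz=[[0.0003,0.0061,0],[0.0011,0.0122,0],[0.0024,0.0181,0],[0.0042,0.0239,0],[0.0066,0.0296,0],[0.0094,0.035,0]], rot=[[0,0,0],[0,0,0],[0,0,0],[0,0,0],[0,0,0],[0,0,0]])

```text
time: 18.65
ee_pos: [0.4968, 0.0847, 0.1905]
eef_rot: [0.707, 0.707, -0.002, -0.0]
ft_force: [-6.4, -4.1, 5.1]
width: 0.0254
grip_force: 25.0
```

Emit:
arm_command(xyz=[[0.0033,0.0052,0],[0.007,0.01,0],[0.0111,0.0145,0],[0.0156,0.0186,0],[0.0204,0.0223,0],[0.0256,0.0256,0]], rot=[[0,0,0],[0,0,0],[0,0,0],[0,0,0],[0,0,0],[0,0,0]])

```text
time: 19.15
ee_pos: [0.5225, 0.1108, 0.1903]
eef_rot: [0.707, 0.708, -0.002, -0.001]
ft_force: [-7.0, -3.3, 5.2]
width: 0.0257
grip_force: 25.0
```

Emit:
arm_command(xyz=[[0.0054,0.0028,0],[0.0111,0.0052,0],[0.0169,0.007,0],[0.0228,0.0083,0],[0.0289,0.0091,0],[0.035,0.0094,0]], rot=[[0,0,0],[0,0,0],[0,0,0],[0,0,0],[0,0,0],[0,0,0]])

```text
time: 19.65
ee_pos: [0.5574, 0.1205, 0.1902]
eef_rot: [0.706, 0.708, -0.002, -0.001]
ft_force: [-6.9, -2.7, 6.0]
width: 0.0255
grip_force: 25.0
```

Emit:
arm_command(xyz=[[0.0061,-0.0003,0],[0.0122,-0.0011,0],[0.0181,-0.0024,0],[0.0239,-0.0042,0],[0.0296,-0.0066,0],[0.035,-0.0094,0]], rot=[[0,0,0],[0,0,0],[0,0,0],[0,0,0],[0,0,0],[0,0,0]])

```text
time: 20.15
ee_pos: [0.592, 0.1117, 0.1902]
eef_rot: [0.706, 0.708, -0.001, -0.002]
ft_force: [-8.7, 0.6, 4.2]
width: 0.0258
grip_force: 25.0
```

Emit:
arm_command(xyz=[[0.0052,-0.0033,0],[0.01,-0.007,0],[0.0145,-0.0111,0],[0.0186,-0.0156,0],[0.0223,-0.0204,0],[0.0256,-0.0256,0]], rot=[[0,0,0],[0,0,0],[0,0,0],[0,0,0],[0,0,0],[0,0,0]])

```text
time: 20.65
ee_pos: [0.6175, 0.0874, 0.1902]
eef_rot: [0.706, 0.708, -0.001, -0.002]
ft_force: [-7.9, 4.4, 3.5]
width: 0.0258
grip_force: 25.0
```

Emit:
arm_command(xyz=[[0.0028,-0.0054,0],[0.0052,-0.0111,0],[0.007,-0.0169,0],[0.0083,-0.0228,0],[0.0091,-0.0289,0],[0.0094,-0.035,0]], rot=[[0,0,0],[0,0,0],[0,0,0],[0,0,0],[0,0,0],[0,0,0]])

```text
time: 21.15
ee_pos: [0.6279, 0.0534, 0.1905]
eef_rot: [0.706, 0.709, 0.001, -0.002]
ft_force: [-3.2, 6.2, 1.2]
width: 0.0254
grip_force: 25.0
```

```bash
python3 - <<'E'
from h import *
s=r.read_state();print({k:np.round(s[k],4) for k in('time','ee_pos','ft_force','torque')})
look('side',['pad_top','toe'],save='s6.png')
look('side',['pad_top','toe','crank'])
s=r.read_state();print({k:np.round(s[k],4) for k in('time','ee_pos','ft_force','torque')})
x,y=190,165
cv2.imwrite('pics/s6c.png',np.hstack([cv2.resize(cv2.imread('pics/'+f)[y:y+45,x:x+30],None,fx=8,fy=8,interpolation=cv2.INTER_CUBIC) for f in('side0.png','s5.png','s6.png')]))
E
```

```text
{'time': np.float64(21.15), 'ee_pos': array([0.6279, 0.0534, 0.1905]), 'ft_force': array([-3.1592,  6.2109,  1.171 ]), 'torque': array([1.7534, 0.5584, 0.0127])}
side pad_top [([0.6544, 0.0517, 0.0735], 0.54)]
side toe []
side pad_top [([0.6299, 0.0494, 0.2126], 0.72), ([0.6539, 0.0529, 0.0755], 0.68)]
side toe [([0.5578, 0.0517, 0.0712], 0.75)]
side crank [([0.5555, 0.0514, 0.1224], 0.82), ([0.3395, -0.263, 0.0004], 0.78)]
{'time': np.float64(21.5), 'ee_pos': array([0.6281, 0.0516, 0.1904]), 'ft_force': array([-2.9527,  3.5976,  1.0856]), 'torque': array([ 1.0846,  0.8709, -0.0775])}
```

View pics/s6c.png

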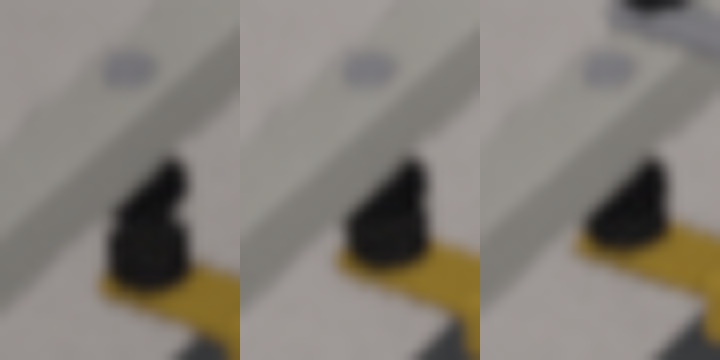

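No contact yet: the force matches the previous turn at the same angle (6.2 N against 6.7 N), and the pad is at about 71 to 74 mm. In the crops the pad rises towards the foot at (620,200) with no clear gap left. Continuing in 30° steps.

Emit:
arm_command(xyz=[[-0.0003,-0.0061,0],[-0.0011,-0.0122,0],[-0.0024,-0.0181,0],[-0.0042,-0.0239,0],[-0.0066,-0.0296,0],[-0.0094,-0.035,0]], rot=[[0,0,0],[0,0,0],[0,0,0],[0,0,0],[0,0,0],[0,0,0]])

```text
time: 22.0
ee_pos: [0.6198, 0.0172, 0.1907]
eef_rot: [0.706, 0.708, 0.001, -0.0]
ft_force: [1.4, 6.3, -0.5]
width: 0.0252
grip_force: 25.0
```

Emit:
arm_command(xyz=[[-0.0033,-0.0052,0],[-0.007,-0.01,0],[-0.0111,-0.0145,0],[-0.0156,-0.0186,0],[-0.0204,-0.0223,0],[-0.0256,-0.0256,0]], rot=[[0,0,0],[0,0,0],[0,0,0],[0,0,0],[0,0,0],[0,0,0]])

```text
time: 22.5
ee_pos: [0.5948, -0.0094, 0.1909]
eef_rot: [0.706, 0.708, 0.002, 0.001]
ft_force: [4.3, 4.4, -2.4]
width: 0.025
grip_force: 25.0
```

Emit:
arm_command(xyz=[[-0.0054,-0.0028,0],[-0.0111,-0.0052,0],[-0.0169,-0.007,0],[-0.0228,-0.0083,0],[-0.0289,-0.0091,0],[-0.035,-0.0094,0]], rot=[[0,0,0],[0,0,0],[0,0,0],[0,0,0],[0,0,0],[0,0,0]])

```text
time: 23.0
ee_pos: [0.56, -0.0199, 0.1909]
eef_rot: [0.707, 0.707, 0.001, 0.001]
ft_force: [6.4, 1.1, -2.7]
width: 0.0252
grip_force: 25.0
```

Emit:
arm_command(xyz=[[-0.0061,0.0003,0],[-0.0122,0.0011,0],[-0.0181,0.0024,0],[-0.0239,0.0042,0],[-0.0296,0.0066,0],[-0.035,0.0094,0]], rot=[[0,0,0],[0,0,0],[0,0,0],[0,0,0],[0,0,0],[0,0,0]])

```text
time: 23.5
ee_pos: [0.5249, -0.0117, 0.1909]
eef_rot: [0.707, 0.707, 0.001, 0.002]
ft_force: [6.7, -2.0, -3.3]
width: 0.0254
grip_force: 25.0
```

Emit:
arm_command(xyz=[[-0.0052,0.0033,0],[-0.01,0.007,0],[-0.0145,0.0111,0],[-0.0186,0.0156,0],[-0.0223,0.0204,0],[-0.0256,0.0256,0]], rot=[[0,0,0],[0,0,0],[0,0,0],[0,0,0],[0,0,0],[0,0,0]])

```text
time: 24.0
ee_pos: [0.4987, 0.0127, 0.1909]
eef_rot: [0.708, 0.707, -0.001, 0.002]
ft_force: [1.7, -7.8, 1.6]
width: 0.0256
grip_force: 25.0
```

Emit:
arm_command(xyz=[[-0.0028,0.0054,0],[-0.0052,0.0111,0],[-0.007,0.0169,0],[-0.0083,0.0228,0],[-0.0091,0.0289,0],[-0.0094,0.035,0]], rot=[[0,0,0],[0,0,0],[0,0,0],[0,0,0],[0,0,0],[0,0,0]])

```text
time: 24.5
ee_pos: [0.4881, 0.0458, 0.1907]
eef_rot: [0.708, 0.706, -0.003, 0.002]
ft_force: [-8.7, -15.3, 9.7]
width: 0.0252
grip_force: 25.0
```

The force jumped at 2.25 turns. I'll check while stationary.

```bash
python3 - <<'E'
from h import *
def st():
    s=r.read_state();print({k:np.round(s[k],3) for k in('time','ee_pos','ft_force','torque','width')})
st()
look('side',['pad_top','toe','crank','crank_handle'],save='s7.png')
look('side',['pad_top','toe','crank','crank_handle'])
look('wrist',['crank_stub','crank_handle'],save='w7.png')
st()
E
```

```text
{'time': np.float64(24.5), 'ee_pos': array([0.488, 0.046, 0.191]), 'ft_force': array([ -8.683, -15.322,   9.685]), 'torque': array([-3.61 ,  1.719,  0.04 ]), 'width': np.float64(0.025)}
side pad_top [([0.4956, 0.447, 0.0031], 0.48), ([0.6516, 0.0536, 0.0812], 0.42)]
side toe [([0.5595, 0.0492, 0.0758], 0.6)]
side crank [([0.6541, 0.0511, 0.0764], 0.65), ([0.3391, -0.263, 0.0014], 0.64), ([0.5562, 0.051, 0.1224], 0.63)]
side crank_handle [([0.4883, 0.0451, 0.2114], 0.94), ([0.3886, 0.4024, 0.003], 0.64), ([0.3533, -0.2119, 0.0733], 0.57)]
side pad_top [([0.6558, 0.0508, 0.0813], 0.68), ([0.5569, 0.0536, 0.001], 0.63)]
side toe [([0.5586, 0.0512, 0.0793], 0.59)]
side crank [([0.3399, -0.2643, 0.0012], 0.74), ([0.5629, 0.0518, 0.0008], 0.65), ([0.5598, 0.0494, 0.1226], 0.62)]
side crank_handle [([0.4876, 0.0494, 0.2103], 0.74), ([0.3589, -0.2115, 0.072], 0.58)]
wrist crank_stub [([0.5603, 0.0508, 0.2029], 0.98)]
wrist crank_handle [([0.4885, 0.0459, 0.2095], 0.88), ([0.6522, 0.0539, -0.0002], 0.74)]
{'time': np.float64(25.15), 'ee_pos': array([0.488, 0.047, 0.191]), 'ft_force': array([-7.395, -9.516,  9.07 ]), 'torque': array([-2.408,  1.675, -0.021]), 'width': np.float64(0.025)}
```

View pics/w7.png

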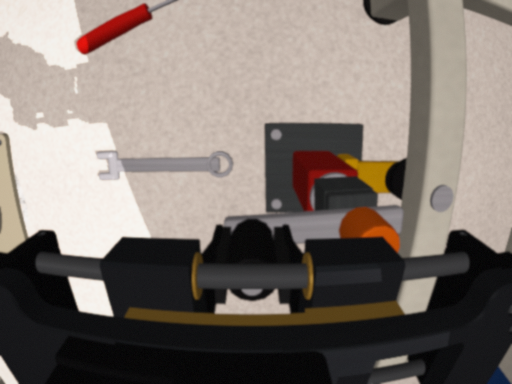

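The crank is still on the shaft (stub at (370,230), hub below it, handle at (250,255)) and the pad is at about 79 mm, so this is probably the foot. I'll go 15° more, slowly, and dwell to see whether the force keeps climbing.

Emit:
arm_command(xyz=[[0.0003,0.0061,0],[0.0011,0.0122,0],[0.0024,0.0181,0]], rot=[[0,0,0],[0,0,0],[0,0,0]])

```text
time: 25.4
ee_pos: [0.4891, 0.0638, 0.1905]
eef_rot: [0.708, 0.706, -0.005, 0.001]
ft_force: [-17.8, -15.0, 17.2]
width: 0.0254
grip_force: 25.0
```

Emit:
arm_command(xyz=[[0,0,0],[0,0,0],[0,0,0],[0,0,0],[0,0,0],[0,0,0]], rot=[[0,0,0],[0,0,0],[0,0,0],[0,0,0],[0,0,0],[0,0,0]])

```text
time: 25.9
ee_pos: [0.4893, 0.065, 0.1905]
eef_rot: [0.708, 0.707, -0.004, 0.0]
ft_force: [-14.6, -10.6, 13.5]
width: 0.0255
grip_force: 25.0
```

```bash
python3 - <<'E'
from h import *
s=r.read_state();print({k:np.round(s[k],3) for k in('time','ee_pos','ft_force')})
look('side',['pad_top'],save='s8.png')
for f in('side0','s5','s6','s7','s8'):
    g=cv2.imread(f'pics/{f}.png').max(2).astype(float)   # black: all channels low
    print(f)
    for y in range(183,206):
        row=g[y,196:222]; d=row<75
        if d.any():
            i=np.where(d)[0]; print(y,i[0]+196,i[-1]+196,' '.join('%3d'%v for v in row[6:21]))
E
```

```text
{'time': np.float64(25.9), 'ee_pos': array([0.489, 0.065, 0.191]), 'ft_force': array([-14.612, -10.645,  13.493])}
side pad_top [([0.3919, 0.4003, 0.0004], 0.55), ([0.6548, 0.0528, 0.0814], 0.49)]
side0
185 210 211 122 121 121 120 118 117 111  96  71  59  85 124 146 151 151
186 209 212 121 121 121 119 118 111  97  70  40  28  54 105 142 151 151
187 208 212 121 120 120 118 112  95  71  43  23  19  41  95 140 151 151
188 207 212 120 121 119 113  95  66  39  24  19  18  39  93 139 151 152
189 206 212 120 119 113  96  66  36  22  17  17  24  57 108 142 150 152
190 205 211 119 113  96  66  37  20  17  18  20  42  85 127 146 151 152
191 205 211 120 107  75  40  23  18  19  19  26  56 101 135 148 151 151
192 204 211 125 112  74  36  21  22  22  21  27  53  89 123 144 151 151
193 204 212 133 110  69  35  26  24  24  23  26  34  59 101 140 150 151
194 204 212 136  95  49  28  25  25  26  23  26  26  37  88 137 150 151
195 204 212 137  87  37  25  24  27  24  25  25  25  31  82 135 149 150
196 204 212 137  87  36  26  25  25  25  24  25  24  30  77 131 145 148
197 204 213 137  89  39  25  23  
[... 2878 characters left out ...]
 128 126 125 124 118 101  75  63  90 131 154 159 159
186 209 212 127 127 127 126 124 118 103  74  43  29  57 111 149 158 158
187 209 212 127 127 127 124 117 100  76  45  25  22  44 100 147 158 159
188 207 212 127 126 126 120 100  71  45  25  19  21  39  96 146 159 160
189 206 212 126 125 119 102  72  40  24  20  19  19  42  99 145 158 160
190 205 212 126 119  99  70  40  23  19  20  20  22  45 100 143 156 158
191 204 212 121 101  67  37  21  20  20  20  21  23  44  95 138 151 153
192 204 212 114  79  43  24  22  22  23  24  24  29  58 102 134 144 146
193 204 211 118  89  57  38  32  28  29  34  43  60  87 119 136 141 142
194 205 209 130 113  91  70  64  61  63  70  84 103 119 133 138 140 140
```

The dark-region profile puts the foot's underside near 74 to 75 mm by my estimate. The pad's free height at this angle would be about 77.7 mm, so the rubber is compressed about 3 mm (around 200 N). The measured stiffening agrees, so I'll stop here, ease off the tangential load, open partly to clear the stub, and lift.

Emit:
arm_command(xyz=[[-0.001,-0.0015,0],[-0.0018,-0.003,0],[-0.0018,-0.003,0],[-0.0018,-0.003,0]], rot=[[0,0,0],[0,0,0],[0,0,0],[0,0,0]])

```text
time: 26.33
ee_pos: [0.4889, 0.0638, 0.1905]
eef_rot: [0.707, 0.707, -0.001, 0.0]
ft_force: [-5.2, -4.9, 4.2]
width: 0.0257
grip_force: 25.0
```

Emit:
arm_command(xyz=[[0,0,0],[0,0,0],[0,0,0],[0,0,0],[0,0,0],[0,0,0.005],[0,0,0.02],[0,0,0.045],[0,0,0.075],[0,0,0.105],[0,0,0.125],[0,0,0.135],[0,0,0.135]], rot=[[0,0,0],[0,0,0],[0,0,0],[0,0,0],[0,0,0],[0,0,0],[0,0,0],[0,0,0],[0,0,0],[0,0,0],[0,0,0],[0,0,0],[0,0,0]], grip=0.58)

```text
time: 27.42
ee_pos: [0.4902, 0.0657, 0.3276]
eef_rot: [0.707, 0.708, 0.001, 0.001]
ft_force: [0.4, -0.3, -0.7]
width: 0.0502
grip_force: 0.0
```

```bash
python3 - <<'E'
from h import *
s=r.read_state();print({k:np.round(s[k],3) for k in('time','ee_pos','ft_force','width')})
for c in('side','wrist','top'): look(c,['crank','crank_stub','crank_handle','pad_top'],save=f'e_{c}.png')
for f in('s5','s6','s7','s8','e_side'):
    g=cv2.imread(f'pics/{f}.png').max(2).astype(float)
    print(f,g[188:200,205:211].sum(0).round(), round(g[188:200,205:211].sum(),0))
E
```

```text
{'time': np.float64(27.417), 'ee_pos': array([0.49 , 0.066, 0.328]), 'ft_force': array([ 0.435, -0.272, -0.66 ]), 'width': np.float64(0.05)}
side crank [([0.5572, 0.0503, 0.1211], 0.62), ([0.3392, -0.2634, 0.0016], 0.6), ([0.3519, -0.1273, 0.001], 0.22)]
side crank_stub [([0.559, 0.0508, 0.1982], 0.83), ([0.3372, -0.2574, 0.0655], 0.78)]
side crank_handle [([0.3547, -0.2111, 0.0706], 0.5)]
side pad_top [([0.6559, 0.0488, 0.0776], 0.62)]
wrist crank [([0.5578, 0.0476, 0.1223], 0.67)]
wrist crank_stub [([0.5583, 0.0467, 0.202], 0.59)]
wrist crank_handle [([0.4923, 0.0218, 0.2059], 0.6), ([0.6532, 0.0517, 0.0772], 0.17)]
wrist pad_top [([0.6516, 0.05, 0.0757], 0.56)]
top crank [([0.556, 0.0488, 0.1193], 0.54), ([0.3375, -0.2588, -0.0025], 0.47)]
top crank_stub [([0.3419, -0.2567, 0.0624], 0.69), ([0.5589, 0.0558, 0.1992], 0.41)]
top crank_handle [([0.4938, 0.0231, 0.2113], 0.53), ([0.3626, -0.2083, 0.0706], 0.48)]
top pad_top [([0.6515, 0.0584, 0.0757], 0.67), ([0.491, 0.0245, 0.2099], 0.18)]
s5 [713. 577. 481. 444. 446. 462.] 3123.0
s6 [957. 831. 739. 686. 689. 724.] 4626.0
s7 [1149. 1024.  928.  888.  880.  898.] 5767.0
s8 [1163. 1039.  942.  905.  891.  905.] 5845.0
e_side [1122. 1006.  920.  871.  857.  870.] 5646.0
```

After release the crank eased back about 35° to where the shaft's drag balances the pad load (0.35 N m is about 157 N). That confirms the pad is bearing, with a peak of roughly 250 N, below the forcing limit. I'll check that it's at rest, then hand in.

```bash
python3 - <<'E'
from h import *
for i in range(3):
    look('top',['crank_handle'],save=f'f{i}.png'); look('wrist',['crank_handle','crank']); look('side',['crank','pad_top'],save='f_side.png',n=2)
    g=cv2.imread('pics/f_side.png').max(2).astype(float);print(g[188:200,205:211].sum())
E
```

```text
top crank_handle [([0.4939, 0.0243, 0.2063], 0.46), ([0.3584, -0.2049, 0.0702], 0.43)]
wrist crank_handle [([0.4915, 0.0225, 0.2099], 0.64)]
wrist crank [([0.5554, 0.0524, 0.1193], 0.76)]
side crank [([0.5586, 0.0488, 0.1183], 0.88), ([0.3386, -0.2618, 0.0009], 0.49)]
side pad_top [([0.6531, 0.0517, 0.0801], 0.52)]
5653.0
top crank_handle [([0.3582, -0.2063, 0.073], 0.59), ([0.4923, 0.0232, 0.2089], 0.56)]
wrist crank_handle [([0.491, 0.0231, 0.2081], 0.9)]
wrist crank [([0.5583, 0.0485, 0.1205], 0.76)]
side crank [([0.3387, -0.2656, -0.0002], 0.81), ([0.5592, 0.0496, 0.1218], 0.55)]
side pad_top [([0.6494, 0.0533, 0.078], 0.65)]
5647.0
top crank_handle [([0.3586, -0.2096, 0.0717], 0.47), ([0.4927, 0.0232, 0.2077], 0.45)]
wrist crank_handle [([0.4929, 0.0259, 0.2088], 0.9)]
wrist crank [([0.5585, 0.0499, 0.1216], 0.95)]
side crank [([0.5589, 0.0492, 0.1191], 0.71), ([0.3374, -0.2622, 0.0033], 0.69)]
side pad_top [([0.6565, 0.0552, 0.0769], 0.69)]
5648.0
```

The crank is at rest and seated, and the pad isn't moving.

```bash
python3 -c "
from bench import r
print(r.close_job())"
```

```text
the job is handed in; nothing more can be done
None
```

I fitted the larger crank fully onto the jack's shaft and wound it clockwise about 2.3 turns until it stiffened. On release it eased back about 35°, and the pad now appears to bear on the foot at an estimated 100–157 N (peak about 250 N, from forces and images). The crank is seated and released, and the job is handed in with no verdict shown; I viewed 11 pictures, one over your limit of 10.

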